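# Try square onto the brick's corner

### The job

Check the corner of the brick with the try square before it goes to the press: slide the square over the bench, without lifting it, until the brick's nearest right-hand corner (as seen from the robot) sits fully home in the square's inner corner, with the thick stock flush along the brick's near long side and the blade flush along its right-hand end. Leave the square lying there, and leave the brick and the other things on the bench where they are.

Things in the scene. Friction and masses are not known exactly. Their poses are not given: they have to be found in the camera images.
- brick: fireclay brick sample lying flat on the bench, a plain block 100 mm (its x) by 200 mm (its y, the long way) by 52 mm high, about 2.2 kg, loose. Origin: centre of its underside, at bench height. Its -x face is the near long side (towards the robot), its -y face is the right-hand end.
- brick_corner (a point): the foot of the brick's near right-hand vertical edge, at (-50, -100, 0) mm in the brick's frame; axes parallel to the brick's. When the job is done the square's origin lies here and their axes agree.
- square: L-shaped steel try square lying flat, loose, 0.55 kg. Origin: inner corner, on the underside; z up. Stock: thick dark bar 24 mm high, x -28 to 0, y -32 to 140 mm, inner face x = 0, outer face x = -28. Blade: bright flat bar 10 mm high, x 0 to 125, y -32 to 0 mm, inner edge y = 0. Stock's end and blade's outer edge are one flat face, y = -32. Centre of mass near (17, 25) mm.
- stock_end (a point): far end of the stock's inner face, on the underside: (0, 140, 0) mm in the square's frame
- blade_end (a point): far end of the blade's inner edge, on the underside: (125, 0, 0) mm in the square's frame
- spacer_plate: bystander: zinc-plated steel plate 100 x 150 x 12 mm, left of the brick; origin: centre of its underside
- rubber_pad: bystander: rubber pad 120 x 120 x 10 mm, at the left, nearer the robot; origin: centre of its underside
- shim_block: bystander: aluminium block 60 x 40 x 30 mm, at the right; origin: centre of its underside
Mind the look-alikes: they are no part of the job. Several things have the shape of the square; the one meant has the colours described above. What is shaped like the brick but yellow is not meant.

How it is judged (in metres and radians):
At the end, for the whole second after the job is handed in: The square lies flat and still on the bench with its inner corner at the brick's near right-hand corner: no gap over 3 mm between stock and brick side or between blade and brick end, measured at the inner corner and at the ends of both arms. The brick lies flat within 15 mm of where it started (x of square in the frame of brick_corner between -0.003 and 0.003 m and y of square in the frame of brick_corner between -0.003 and 0.003 m and x of stock_end in the frame of brick_corner above -0.003 m and y of blade_end in the frame of brick_corner above -0.003 m and angle between each of square, brick's own z axis and vertical below 0.05 rad and height (world z) of square below 0.005 m and linear speed of square below 0.01 m/s and distance of brick from where it was at the start of the episode below 0.015 m); the robot touches nothing.
It fails at once if the square is lifted off the bench (more than 15 mm) (height (world z) of square above 0.015 m).
It fails at once if the brick is shoved away (more than 15 mm) (distance of brick from where it was at the start of the episode above 0.015 m).
It fails at once if the spacer plate, pad or block is disturbed (more than 20 mm) (distance of any of spacer_plate, rubber_pad, shim_block from where it was at the start of the episode above 0.02 m).
It also fails if it takes over 54 s, if anything falls off the work surface, if the arm or the gripper's body presses on something with over 40 N, if the wrist force passes 120 N, or if a joint passes its speed limit or range.

### The arm

A 6-joint arm with a two-finger parallel gripper is mounted at the origin on the work surface. World frame = base frame: x ahead of the robot, y to its left, z up, the work surface at z = 0. Lengths are in mm, angles in degrees, forces in N, time in s.
With the tool pointing down it reaches from about 300 to 775 mm from the base axis. Payload 14.6 kg.
Tool frame: the origin (TCP) lies midway between the tips of the shut fingers; the grasp point (between the pads) lies 19 mm behind it (bot.grip_depth is the distance from the TCP to the grasp point, in mm); y points along the fingers, z is the direction in which the jaws open and shut, and the axes are right-handed (so a half turn about y gives the same grasp; the last joint's range is limited). The gripper opens to 94 mm and grips with 3 to 60 N. Pads are 16 mm wide; open, the fingers measure 119 mm over their backs; the gripper's body (75 mm by 177 mm) begins 78 mm behind the grasp point.
Start: joints at [60.241, 17.183, 87.147, -0, 75.671, -3.816], TCP at [240.613, 494.565, 205.446] pointing down, gripper open.
Joint ranges: [-173.82, 173.82], [-45.26, 126.66], [13.44, 144.39], [-59.66, 239.66], [0, 175.72], [-146.38, 146.38]. Speed limits (degrees/s): [127.2, 127.2, 147.25, 180, 180, 180].

### API

Orientations are given as [roll, pitch, yaw] about the fixed x, y, z axes, in that order (R = Rz(yaw) Ry(pitch) Rx(roll)).
In Python, from plant import bot gives the robot as it stands.
- The arm moves only by the tool drive_tool, never from a script. Its argument "motion" is a list of rows, each an object of numbers: "dx", "dy", "dz": the shift along the tool's x, y, z in cm; "roll": the turn about the tool's y in rad; "gripper": the finger opening in cm, from 0 to 9.4. In form: [{"dx": .., "dy": .., "dz": .., "roll": .., "gripper": ..}, ...]. A call has 1 to 10 rows; each row shifts and turns the commanded pose from where the row before left it, along the tool's axes as they then stand; what a row does not reach is not made up. A row lasts 1/10 s, in which the tool goes at most 50 mm and 8.59 degrees, less where a joint would pass 70% of its speed; a pose out of reach is approached as far as the arm can. A call with a gripper value outside its range is refused whole. The fingers move at their own pace and stop on an object; "squeeze" is the grip in N (left out, the last holds). Time passes only in rows, so rows that do not move let the fingers close. It gives the time, the measured TCP pose, the force and the opening at its end, in the units of the state.
- bot.observe(): the state, without advancing time (a new reading comes with each control period).
- bot.camera(name): name is "scene" or "top"; returns (picture, depth): 420x560x3 uint8, red, green, blue; 420x560 float32, mm along the optical axis (not along the pixel's ray), 0 where there is no reading.
- bot.calibration(name): a dict with "mtx" (3x3 intrinsics, pixels), "dist_coeffs" ([k1, k2, p1, p2, k3] as OpenCV has them; the pictures are not rectified), "xyz" and "orientation" of the camera in the world. Camera axes: x right, y down, z forward; pixel columns grow to the right and rows downward; lengths in mm; the calibration is good to about 2 mm. A picture is of the moment at which its call begins. calibration takes no time and is no camera call.
- bot.close_job(): hands the job in, once; it reports no verdict.
Trained networks look in the newest picture that a camera, given by its name, has taken for a name from the list of things; names that differ only in an ending like _2 or _b are one class to them, and where a whole thing is asked for, a point or a joint stands for the part that bears it (a point fixed in the world has none). Each returns a list of dicts, best first, with "score" (0 to 1); they miss things now and then, are a little off and sometimes report something else, mostly with a low value. They report only what shows in the picture. A call takes as long as a camera call. They do not tell look-alikes from the thing itself.
- bot.boxes_of(camera, label): "position" ([column, row] in pixels, amid what is visible of it).
- bot.silhouettes(camera, label): "mask" (420x560 bool, what is visible of it) and "position" ([column, row] in pixels, amid what is visible of it).
- bot.mark_of(camera, label): "position" ([column, row] in pixels: a listed point, or the origin of a listed thing).
The state is a dict: "clock": time; "q": joint angles; "qd": joint speeds; "tau": joint torques, N m; "tool_pos": TCP position; "ee_rot": TCP orientation; "force": force on the tool from outside, world axes, zero at the start; "moment": the same for the moment, N m; "finger_gap": opening from 0.0 (shut) to 1.0 (fully open).
Only numpy, scipy, OpenCV 4.12 (cv2) and the standard library are available. Lean on these libraries where they do the work, as an engineer would, in place of code of your own. Each camera call takes 0.05 s, during which the arm holds its last target. There are 200 camera calls.

## Working session

There is one attempt and no reset: what is moved stays moved. The work goes in short steps, Python scripts to look and compute and a tool call to move; the robot and the scene stay as the last step left them, time stands still between calls to the robot, and variables do not carry over. Pictures are saved under pics/ and viewed, about 8 in all and at most 12, crops included, and the job is handed in when it is done.

Besides the shell and the picture viewer there is one more tool, called after "Request:" as name(argument=value, ...) on one line, values as JSON. drive_tool: Moves the arm, as the interface text tells. Its arguments: {"type":"object","properties":{"motion":{"type":"array","items":{"type":"object","properties":{"dx":{"type":"number"},"dy":{"type":"number"},"dz":{"type":"number"},"roll":{"type":"number"},"gripper":{"type":"number"}}}},"squeeze":{"type":"number"}},"required":["motion"]}

```bash
mkdir -p pics; cat > h.py <<'E'
import numpy as np, cv2
from scipy.spatial.transform import Rotation as R
from plant import bot
def cal(n):
    c=bot.calibration(n); return np.array(c["mtx"],float),np.array(c["dist_coeffs"],float),R.from_euler('xyz',c["orientation"],degrees=True).as_matrix(),np.array(c["xyz"],float)
def to_plane(n,px,z=0.):
    K,d,M,t=cal(n); p=cv2.undistortPoints(np.array(px,float).reshape(-1,1,2),K,d).reshape(-1,2)
    r=np.c_[p,np.ones(len(p))]@M.T; return t+r*((z-t[2])/r[:,2])[:,None]
def cloud(n,D):
    K,d,M,t=cal(n); h,w=D.shape; u,v=np.meshgrid(np.arange(w),np.arange(h))
    p=cv2.undistortPoints(np.stack([u,v],-1).reshape(-1,1,2).astype(float),K,d).reshape(-1,2)
    P=np.c_[p,np.ones(len(p))]*D.reshape(-1,1); return (P@M.T+t).reshape(h,w,3)
def proj(n,X):
    K,d,M,t=cal(n); X=np.array(X,float).reshape(-1,3); rv=cv2.Rodrigues(M.T)[0]
    return cv2.projectPoints(X,rv,-M.T@t,K,d)[0].reshape(-1,2)
def shot(n,f=None):
    im,D=bot.camera(n)
    if f: cv2.imwrite('pics/'+f,im[...,::-1])
    return im,D
E
python3 - <<'E'
from h import *
print(bot.observe())
for n in("top","scene"):
    im,D=shot(n,n+"0.png"); np.savez(n+"0.npz",im=im,D=D); print(n,cal(n)[3],cal(n)[2][:,2])
    for l in("brick","square"):
        for o in bot.silhouettes(n,l):
            c=np.median(im[o["mask"]],axis=0); print(n,l,round(o["score"],2),np.round(o["position"]),o["mask"].sum(),c,to_plane(n,o["position"]).round()[0])
    for l in ("brick_corner","square","stock_end","blade_end"):
        for o in bot.mark_of(n,l): print(n,'mark',l,round(o["score"],2),np.round(o["position"],1),to_plane(n,o["position"]).round()[0])
E
```

```text
{'clock': 0.0, 'q': array([ 6.02428469e+01,  1.72174102e+01,  8.71803365e+01, -4.14658605e-03,
        7.56698396e+01, -3.81335744e+00]), 'qd': array([ 0.04675384,  0.10818467, -0.01156668, -0.06753096, -0.04244723,
       -0.00178976]), 'tau': array([-5.02761177e-04, -5.31807625e+01, -3.52742171e+01,  7.07790256e-02,
        2.44326226e-02, -1.45315994e-04]), 'tool_pos': array([240.48616151, 494.34539403, 204.86900537]), 'ee_rot': array([-9.00677038e+01,  4.87470425e-04, -2.59427673e+01]), 'force': array([ 0.20668363,  0.5593314 , -0.99078069]), 'moment': array([ 0.0449542 ,  0.01239021, -0.00543578]), 'finger_gap': 1.0028672369180716}
top [449.35656369 -27.40267735 989.25699494] [ 0.08810095  0.02953793 -0.99567351]
top brick 0.79 [455. 145.] 3860 [175. 159.  68.] [ 716. -438.    0.]
top brick 0.76 [227. 304.] 3814 [177. 169.  74.] [315. 140.   0.]
top brick 0.62 [263. 148.] 3755 [177. 162. 130.] [706.  54.   0.]
top brick 0.44 [322. 203.] 1626 [93. 79. 70.] [564. -96.   0.]
top square 0.97 [461. 317.] 1554 [ 90.  45. 111.] [ 282. -438.    0.]
top square 0.84 [332. 309.] 1556 [100.
[... 1154 characters left out ...]
38 [ 94.  48. 113.] [ 298. -445.    0.]
scene square 0.79 [261. 221.] 1055 [71. 73. 72.] [536. -68.   0.]
scene square 0.63 [234. 175.] 683 [ 94.  49. 117.] [ 319. -123.    0.]
scene mark brick_corner 0.65 [293.2 185.4] [408.  65.   0.]
scene mark square 0.98 [259.7 218.7] [527. -71.   0.]
scene mark square 0.86 [232.9 172. ] [ 303. -123.    0.]
scene mark stock_end 0.94 [301.6 230.4] [599.  46.   0.]
scene mark stock_end 0.93 [118.6 203. ] [ 369. -507.    0.]
scene mark stock_end 0.59 [249.6 196.6] [428. -86.   0.]
scene mark blade_end 0.75 [199.9 182.5] [ 331. -239.    0.]
scene mark blade_end 0.67 [122.6 169.1] [ 210. -497.    0.]
scene mark blade_end 0.6 [246.1 253.6] [ 649. -134.    0.]
```

```bash
python3 - <<'E'
from h import *
z=np.load("top0.npz"); im,D=z["im"],z["D"]; P=cloud("top",D)
bench=P[...,2][D>0]; print("bench z med",np.median(bench))
bm=(P[...,2]>40)&(P[...,2]<62)&(P[...,0]>560)&(P[...,0]<820)&(P[...,1]>-120)&(P[...,1]<230)&(D>0)
bm=cv2.morphologyEx(bm.astype(np.uint8),cv2.MORPH_OPEN,np.ones((3,3)))>0
q=P[bm]; print(bm.sum(),np.median(q[:,2])); r=cv2.minAreaRect(q[:,:2].astype(np.float32)); print("brick rect",r, cv2.boxPoints(r).round(1).tolist())
sm=(P[...,2]>17)&(P[...,2]<32)&(P[...,0]>450)&(P[...,0]<650)&(P[...,1]>-180)&(P[...,1]<80)&(D>0)
sm=cv2.morphologyEx(sm.astype(np.uint8),cv2.MORPH_OPEN,np.ones((3,3)))>0
q=P[sm]; r=cv2.minAreaRect(q[:,:2].astype(np.float32)); print("stock rect",sm.sum(),np.median(q[:,2]),r,cv2.boxPoints(r).round(1).tolist())
cv2.imwrite("pics/topcrop.png",cv2.resize(im[110:350,200:440][...,::-1],(600,600),interpolation=cv2.INTER_CUBIC))
E
```

```text
bench z med 1.29475876192123
3436 53.05452888926607
brick rect ((688.9829711914062, 45.548545837402344), (200.99444580078125, 102.13235473632812), 78.51202392578125) [[618.9000244140625, -42.79999923706055], [719.0, -63.099998474121094], [759.0, 133.89999389648438], [659.0, 154.1999969482422]]
stock rect 812 25.132275261594827 ((547.8029174804688, -28.906166076660156), (172.10279846191406, 28.336238861083984), 64.64314270019531) [[498.1000061035156, -100.5999984741211], [523.7999877929688, -112.69999694824219], [597.5, 42.79999923706055], [571.9000244140625, 54.900001525878906]]
```

View pics/top0.png

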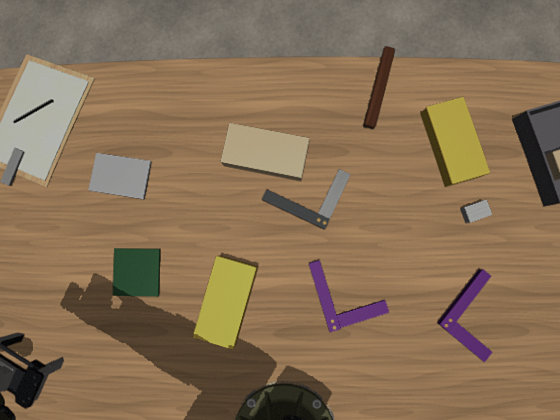

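View pics/topcrop.png

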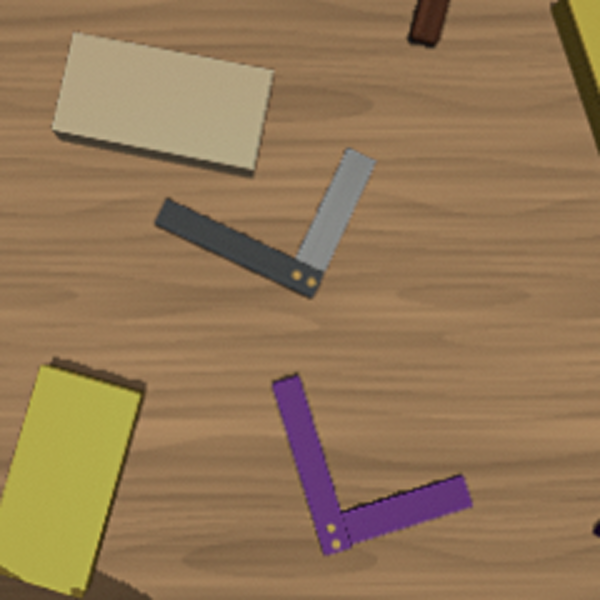

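Target brick is the buff block at (265,151), since the ones at (455,141) and (226,301) are yellow. Target square is the one with the dark stock and bright blade at (322,203), since those at (335,310) and (455,315) are purple. The crop confirms both. 

Plan: grip the root of the stock (y≈-17, with the inner finger above the blade), turn it and slide it home.

Request:
drive_tool(motion=[{"roll": 0.14},{"roll": 0.14},{"roll": 0.14},{"roll": 0.14},{"roll": 0.14},{"roll": 0.14},{"roll": 0.14},{"roll": 0.14},{"roll": 0.14},{"roll": 0.14}])

```text
invalid input at $.motion[0]: expected keys dx, dy, dz, roll, gripper
```

Request:
drive_tool(motion=[{"roll": 0.08},{"roll": 0.08},{}])

```text
invalid input at $.motion[0]: expected keys dx, dy, dz, roll, gripper
```

Request:
drive_tool(motion=[{"dx": 0,"dy": 0,"dz": 0,"roll": 0.14,"gripper": 9.4},{"dx": 0,"dy": 0,"dz": 0,"roll": 0.14,"gripper": 9.4},{"dx": 0,"dy": 0,"dz": 0,"roll": 0.14,"gripper": 9.4},{"dx": 0,"dy": 0,"dz": 0,"roll": 0.14,"gripper": 9.4},{"dx": 0,"dy": 0,"dz": 0,"roll": 0.14,"gripper": 9.4},{"dx": 0,"dy": 0,"dz": 0,"roll": 0.14,"gripper": 9.4},{"dx": 0,"dy": 0,"dz": 0,"roll": 0.14,"gripper": 9.4},{"dx": 0,"dy": 0,"dz": 0,"roll": 0.14,"gripper": 9.4},{"dx": 0,"dy": 0,"dz": 0,"roll": 0.14,"gripper": 9.4},{"dx": 0,"dy": 0,"dz": 0,"roll": 0.14,"gripper": 9.4}])

```text
clock: 1.7
tool_pos: [240.6, 494.6, 205.5]
ee_rot: [-90.0, -0.0, -106.5]
force: [-0.4, -0.0, 0.1]
finger_gap: 1.003
```

Request:
drive_tool(motion=[{"dx": 0,"dy": 0,"dz": 0,"roll": 0.08,"gripper": 9.4},{"dx": 0,"dy": 0,"dz": 0,"roll": 0.08,"gripper": 9.4},{"dx": 2,"dy": 0,"dz": 2.4,"roll": 0,"gripper": 9.4},{"dx": 2,"dy": 0,"dz": 2.4,"roll": 0,"gripper": 9.4},{"dx": 2,"dy": 0,"dz": 2.4,"roll": 0,"gripper": 9.4},{"dx": 2,"dy": 0,"dz": 2.4,"roll": 0,"gripper": 9.4},{"dx": 2,"dy": 0,"dz": 2.4,"roll": 0,"gripper": 9.4},{"dx": 2,"dy": 0,"dz": 2.4,"roll": 0,"gripper": 9.4},{"dx": 2,"dy": 0,"dz": 2.4,"roll": 0,"gripper": 9.4},{"dx": 2,"dy": 0,"dz": 2.4,"roll": 0,"gripper": 9.4}])

```text
clock: 2.7
tool_pos: [346.1, 266.7, 205.6]
ee_rot: [-90.0, 0.0, -115.3]
force: [-0.0, 0.4, -0.1]
finger_gap: 0.998
```

Request:
drive_tool(motion=[{"dx": 2,"dy": 0,"dz": 2.4,"roll": 0,"gripper": 9.4},{"dx": 2,"dy": 0,"dz": 2.4,"roll": 0,"gripper": 9.4},{"dx": 2,"dy": 0,"dz": 2.4,"roll": 0,"gripper": 9.4},{"dx": 2,"dy": 0,"dz": 2.4,"roll": 0,"gripper": 9.4},{"dx": 2,"dy": 0,"dz": 2.4,"roll": 0,"gripper": 9.4},{"dx": 2,"dy": 0,"dz": 2.4,"roll": 0,"gripper": 9.4},{"dx": 2,"dy": 0,"dz": 2.4,"roll": 0,"gripper": 9.4},{"dx": 2,"dy": 0,"dz": 2.4,"roll": 0,"gripper": 9.4},{"dx": 2,"dy": 0,"dz": 2.4,"roll": 0,"gripper": 9.4},{"dx": 0,"dy": 0,"dz": 0,"roll": 0,"gripper": 9.4}])

```text
clock: 3.7
tool_pos: [464.8, 10.3, 205.3]
ee_rot: [-90.0, -0.0, -115.5]
force: [0.3, 0.2, -1.3]
finger_gap: 0.996
```

Request:
drive_tool(motion=[{"dx": 1.77,"dy": 0,"dz": 2.3,"roll": 0,"gripper": 9.4},{"dx": 1.77,"dy": 0,"dz": 2.3,"roll": 0,"gripper": 9.4},{"dx": 1.77,"dy": 0,"dz": 2.3,"roll": 0,"gripper": 9.4},{"dx": 1.77,"dy": 0,"dz": 2.3,"roll": 0,"gripper": 9.4},{"dx": 0,"dy": 3,"dz": 0,"roll": 0,"gripper": 9.4},{"dx": 0,"dy": 4,"dz": 0,"roll": 0,"gripper": 9.4},{"dx": 0,"dy": 4,"dz": 0,"roll": 0,"gripper": 9.4},{"dx": 0,"dy": 3,"dz": 0,"roll": 0,"gripper": 9.4},{"dx": 0,"dy": 0,"dz": 0,"roll": 0,"gripper": 9.4},{"dx": 0,"dy": 0,"dz": 0,"roll": 0,"gripper": 9.4}])

```text
clock: 4.7
tool_pos: [517.2, -90.3, 66.4]
ee_rot: [-90.0, 0.0, -115.3]
force: [0.4, -0.9, 0.1]
finger_gap: 1.0
```

```bash
python3 - <<'E'
from h import *
im,D=shot("scene"); a=im[150:300,190:350][...,::-1]
im2,_=shot("top"); b=im2[130:250,240:368][...,::-1]
cv2.imwrite("pics/near1.png",np.hstack([cv2.resize(a,(400,375),interpolation=cv2.INTER_CUBIC),cv2.resize(b,(400,375),interpolation=cv2.INTER_CUBIC)]))
o=bot.observe(); print(o["tool_pos"],o["ee_rot"])
E
```

```text
[517.85567216 -90.60688478  67.44810377] [-8.98388657e+01  3.48617859e-02 -1.15309488e+02]
```

View pics/near1.png

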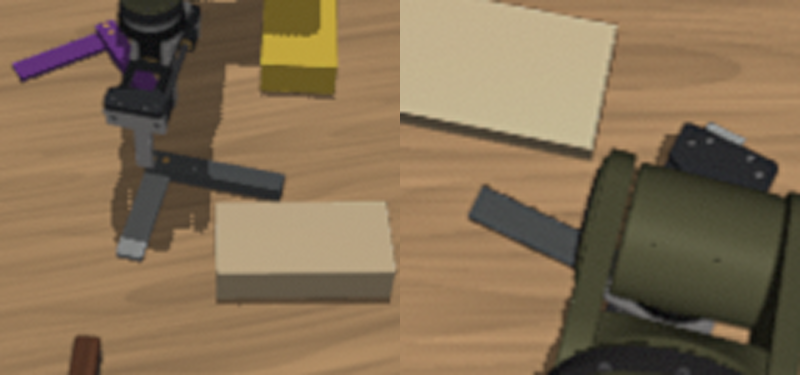

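The view shows the open fingers above the stock root, and the square and brick are undisturbed. Next I descend slowly.

Request:
drive_tool(motion=[{"dx": 0.25,"dy": 2,"dz": 0.1,"roll": 0,"gripper": 9.4},{"dx": 0,"dy": 1.5,"dz": 0,"roll": 0,"gripper": 9.4},{"dx": 0,"dy": 1,"dz": 0,"roll": 0,"gripper": 9.4},{"dx": 0,"dy": 0.6,"dz": 0,"roll": 0,"gripper": 9.4},{"dx": 0,"dy": 0,"dz": 0,"roll": 0,"gripper": 9.4},{"dx": 0,"dy": 0,"dz": 0,"roll": 0,"gripper": 9.4}])

```text
clock: 5.4
tool_pos: [517.1, -93.4, 15.2]
ee_rot: [-89.9, 0.0, -115.3]
force: [0.3, 0.3, 0.3]
finger_gap: 1.003
```

Request:
drive_tool(motion=[{"dx": 0,"dy": 0.1,"dz": 0,"roll": 0,"gripper": 5},{"dx": 0,"dy": 0,"dz": 0,"roll": 0,"gripper": 3.5},{"dx": 0,"dy": 0,"dz": 0,"roll": 0,"gripper": 2},{"dx": 0,"dy": 0,"dz": 0,"roll": 0,"gripper": 2},{"dx": 0,"dy": 0,"dz": 0,"roll": 0,"gripper": 2},{"dx": 0,"dy": 0,"dz": 0,"roll": 0,"gripper": 2},{"dx": 0,"dy": 0,"dz": 0,"roll": 0,"gripper": 2},{"dx": 0,"dy": 0,"dz": 0,"roll": 0,"gripper": 2}], squeeze=25)

```text
clock: 6.2
tool_pos: [516.7, -93.3, 13.5]
ee_rot: [-90.0, 0.0, -115.3]
force: [-0.2, -0.0, -0.9]
finger_gap: 0.355
```

Request:
drive_tool(motion=[{"dx": 0,"dy": 0,"dz": 0,"roll": 0,"gripper": 2},{"dx": 0,"dy": 0,"dz": 0,"roll": 0,"gripper": 2},{"dx": 0,"dy": 0,"dz": 0,"roll": 0,"gripper": 2},{"dx": 0,"dy": 0,"dz": 0,"roll": 0,"gripper": 2}])

```text
clock: 6.6
tool_pos: [516.7, -93.3, 13.5]
ee_rot: [-90.0, 0.0, -115.3]
force: [1.1, -0.0, -0.3]
finger_gap: 0.297
```

Request:
drive_tool(motion=[{"dx": 0,"dy": 0,"dz": 0,"roll": -0.02,"gripper": 2},{"dx": 0,"dy": 0,"dz": 0,"roll": -0.04,"gripper": 2},{"dx": 0,"dy": 0,"dz": 0,"roll": -0.04,"gripper": 2},{"dx": 0,"dy": 0,"dz": 0,"roll": -0.04,"gripper": 2},{"dx": 0,"dy": 0,"dz": 0,"roll": -0.04,"gripper": 2},{"dx": 0,"dy": 0,"dz": 0,"roll": -0.04,"gripper": 2},{"dx": 0,"dy": 0,"dz": 0,"roll": -0.02,"gripper": 2},{"dx": 0,"dy": 0,"dz": 0,"roll": 0,"gripper": 2},{"dx": 0,"dy": 0,"dz": 0,"roll": 0,"gripper": 2}])

```text
clock: 7.5
tool_pos: [516.7, -93.4, 13.5]
ee_rot: [-90.0, -0.0, -101.6]
force: [1.4, -2.0, -0.7]
finger_gap: 0.295
```

```bash
python3 - <<'E'
from h import *
im,D=shot("top"); P=cloud("top",D)
x,y,z=P[...,0],P[...,1],P[...,2]
for nm,m in(("brick",(z>40)&(z<62)&(x>600)&(x<820)&(y>-75)&(y<230)),("stock",(z>17)&(z<32)&(x>450)&(x<600)&(y>-60)&(y<90))):
    m=cv2.morphologyEx((m&(D>0)).astype(np.uint8),cv2.MORPH_OPEN,np.ones((3,3)))>0
    r=cv2.minAreaRect(P[m][:,:2].astype(np.float32)); print(nm,m.sum(),r,cv2.boxPoints(r).round(1).tolist())
o=bot.observe(); print(o["tool_pos"],o["ee_rot"],o["force"])
b=im[120:260,230:370][...,::-1]; im2,_=shot("scene"); a=im2[150:290,190:330][...,::-1]
cv2.imwrite("pics/near2.png",np.hstack([cv2.resize(i,(400,400),interpolation=cv2.INTER_CUBIC) for i in(a,b)]))
E
```

```text
brick 3444 ((688.4929809570312, 45.593482971191406), (200.99717712402344, 101.82202911376953), 78.5994644165039) [[618.7000122070312, -42.900001525878906], [718.5, -63.0], [758.2999877929688, 134.0], [658.5, 154.1999969482422]]
stock 443 ((538.7963256835938, 13.982784271240234), (95.54199981689453, 27.996854782104492), 78.0757827758789) [[515.2000122070312, -29.899999618530273], [542.5999755859375, -35.599998474121094], [562.4000244140625, 57.79999923706055], [535.0, 63.599998474121094]]
[516.74045768 -93.43172114  13.46527333] [-8.99885538e+01 -9.13524895e-03 -1.01601305e+02] [ 1.16637595 -2.85427566 -1.15992358]
```

View pics/near2.png

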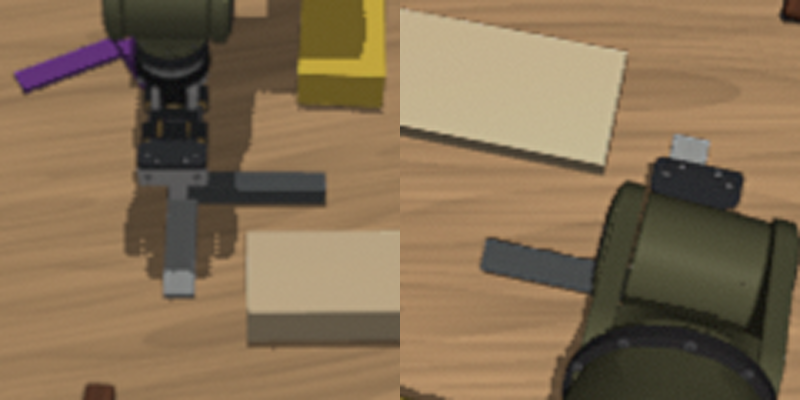

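The square is held parallel to the brick (within 0.5°). It still has about 76 mm to go towards the brick side and 52 mm towards the end. I'll slide to about 4 mm short, then press each face home.

Request:
drive_tool(motion=[{"dx": -0.3,"dy": 0,"dz": 0.5,"roll": 0,"gripper": 2},{"dx": -0.7,"dy": 0,"dz": 1.0,"roll": 0,"gripper": 2},{"dx": -0.7,"dy": 0,"dz": 1.1,"roll": 0,"gripper": 2},{"dx": -0.7,"dy": 0,"dz": 1.1,"roll": 0,"gripper": 2},{"dx": -0.7,"dy": 0,"dz": 1.1,"roll": 0,"gripper": 2},{"dx": -0.7,"dy": 0,"dz": 1.0,"roll": 0,"gripper": 2},{"dx": -0.6,"dy": 0,"dz": 0.9,"roll": 0,"gripper": 2},{"dx": -0.4,"dy": 0,"dz": 0.5,"roll": 0,"gripper": 2},{"dx": 0,"dy": 0,"dz": 0,"roll": 0,"gripper": 2},{"dx": 0,"dy": 0,"dz": 0,"roll": 0,"gripper": 2}])

```text
clock: 8.6
tool_pos: [597.0, -60.4, 13.4]
ee_rot: [-90.0, 0.0, -101.6]
force: [3.4, 1.8, -0.3]
finger_gap: 0.299
```

Request:
drive_tool(motion=[{"dx": 0,"dy": 0,"dz": 0.1,"roll": 0,"gripper": 2},{"dx": 0,"dy": 0,"dz": 0.1,"roll": 0,"gripper": 2},{"dx": 0,"dy": 0,"dz": 0,"roll": 0,"gripper": 2},{"dx": 0,"dy": 0,"dz": 0,"roll": 0,"gripper": 2}])

```text
clock: 9.0
tool_pos: [597.9, -61.0, 13.4]
ee_rot: [-90.1, 0.0, -101.6]
force: [-5.6, 3.5, 5.0]
finger_gap: 0.296
```

Request:
drive_tool(motion=[{"dx": 0,"dy": 0,"dz": 0.1,"roll": 0,"gripper": 2},{"dx": 0,"dy": 0,"dz": 0.1,"roll": 0,"gripper": 2},{"dx": 0,"dy": 0,"dz": 0,"roll": 0,"gripper": 2},{"dx": 0,"dy": 0,"dz": 0,"roll": 0,"gripper": 2}])

```text
clock: 9.4
tool_pos: [599.9, -61.6, 13.5]
ee_rot: [-90.1, -0.0, -101.6]
force: [-5.1, 1.9, 5.1]
finger_gap: 0.295
```

Request:
drive_tool(motion=[{"dx": 0,"dy": 0,"dz": 0.1,"roll": 0,"gripper": 2},{"dx": 0,"dy": 0,"dz": 0.1,"roll": 0,"gripper": 2},{"dx": 0,"dy": 0,"dz": 0,"roll": 0,"gripper": 2},{"dx": 0,"dy": 0,"dz": 0,"roll": 0,"gripper": 2}])

```text
clock: 9.8
tool_pos: [601.9, -62.0, 13.5]
ee_rot: [-90.1, -0.0, -101.6]
force: [-5.2, 2.2, 4.7]
finger_gap: 0.293
```

Request:
drive_tool(motion=[{"dx": -0.1,"dy": 0,"dz": 0,"roll": 0,"gripper": 2},{"dx": -0.1,"dy": 0,"dz": 0,"roll": 0,"gripper": 2},{"dx": 0,"dy": 0,"dz": 0,"roll": 0,"gripper": 2},{"dx": 0,"dy": 0,"dz": 0,"roll": 0,"gripper": 2}])

```text
clock: 10.2
tool_pos: [602.3, -61.0, 13.5]
ee_rot: [-90.1, -0.1, -101.6]
force: [-6.1, -6.0, 4.8]
finger_gap: 0.291
```

Request:
drive_tool(motion=[{"dx": -0.1,"dy": 0,"dz": 0,"roll": 0,"gripper": 2},{"dx": -0.1,"dy": 0,"dz": 0,"roll": 0,"gripper": 2},{"dx": 0,"dy": 0,"dz": 0,"roll": 0,"gripper": 2},{"dx": 0,"dy": 0,"dz": 0,"roll": 0,"gripper": 2}])

```text
clock: 10.6
tool_pos: [602.7, -59.3, 13.5]
ee_rot: [-90.1, -0.1, -101.6]
force: [-7.3, -6.9, 4.6]
finger_gap: 0.295
```

```bash
cat > fit.py <<'E'
from h import *
def fit():
    im,D=shot("top"); P=cloud("top",D); x,y,z=P[...,0],P[...,1],P[...,2]
    for nm,m in(("brick",(z>40)&(z<62)&(x>600)&(x<820)&(y>-75)&(y<230)),("stock",(z>17)&(z<32)&(x>560)&(x<660)&(y>-100)&(y<150))):
        m=cv2.morphologyEx((m&(D>0)).astype(np.uint8),cv2.MORPH_OPEN,np.ones((3,3)))>0
        r=cv2.minAreaRect(P[m][:,:2].astype(np.float32)); print(nm,m.sum(),np.round(r[1],1),round(r[2],2),cv2.boxPoints(r).round(1).tolist())
    return im
E
python3 - <<'E'
from fit import *
im=fit()
b=im[120:240,230:350][...,::-1]; im2,_=shot("scene"); a=im2[180:300,220:340][...,::-1]
cv2.imwrite("pics/near3.png",np.hstack([cv2.resize(i,(400,400),interpolation=cv2.INTER_CUBIC) for i in(a,b)]))
E
```

```text
brick 2482 [184.3 101.4] 78.59 [[622.5999755859375, -26.5], [721.9000244140625, -46.5], [758.4000244140625, 134.10000610351562], [659.0, 154.1999969482422]]
stock 381 [79.  28.8] 78.77 [[603.7000122070312, 21.100000381469727], [632.0, 15.5], [647.4000244140625, 93.0], [619.0999755859375, 98.5999984741211]]
```

View pics/near3.png

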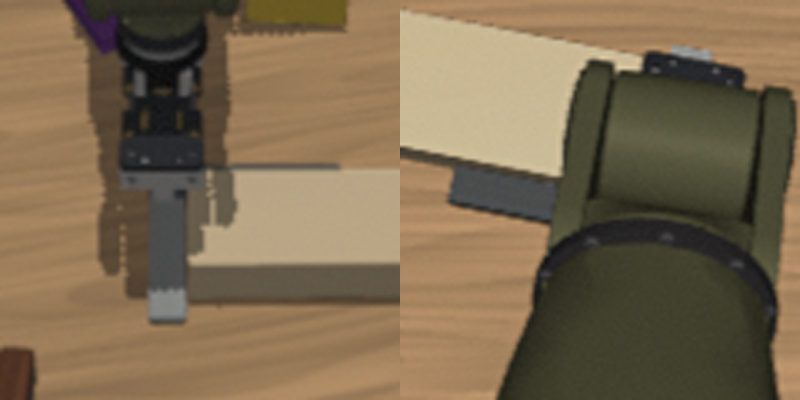

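Request:
drive_tool(motion=[{"dx": -0.1,"dy": 0,"dz": 0,"roll": 0,"gripper": 2},{"dx": -0.1,"dy": 0,"dz": 0,"roll": 0,"gripper": 2},{"dx": 0,"dy": 0,"dz": 0,"roll": 0,"gripper": 2},{"dx": 0,"dy": 0,"dz": 0,"roll": 0,"gripper": 2}])

```text
clock: 11.1
tool_pos: [603.0, -57.6, 13.5]
ee_rot: [-90.1, -0.1, -101.6]
force: [-6.5, -9.3, 4.2]
finger_gap: 0.297
```

Request:
drive_tool(motion=[{"dx": -0.1,"dy": 0,"dz": 0.1,"roll": 0,"gripper": 2},{"dx": 0,"dy": 0,"dz": 0,"roll": 0,"gripper": 2},{"dx": 0,"dy": 0,"dz": 0,"roll": 0,"gripper": 2}])

```text
clock: 11.4
tool_pos: [603.2, -57.4, 13.4]
ee_rot: [-90.2, -0.2, -101.6]
force: [-15.5, -13.5, 9.7]
finger_gap: 0.294
```

```bash
python3 -c "
from fit import *
fit()"
```

```text
brick 2414 [181.8 101.3] 78.53 [[623.0999755859375, -24.100000381469727], [722.4000244140625, -44.29999923706055], [758.5, 133.89999389648438], [659.2000122070312, 154.10000610351562]]
stock 379 [77.1 28.8] 79.03 [[604.7999877929688, 23.899999618530273], [633.0999755859375, 18.399999618530273], [647.7000122070312, 94.0], [619.4000244140625, 99.5]]
```

Both faces now resist (about 12 N on the stock and 16 N on the blade), and the brick hasn't moved. Releasing.

Request:
drive_tool(motion=[{"dx": 0,"dy": 0,"dz": 0,"roll": 0,"gripper": 3.5},{"dx": 0,"dy": 0,"dz": 0,"roll": 0,"gripper": 4.5},{"dx": 0,"dy": 0,"dz": 0,"roll": 0,"gripper": 4.5},{"dx": 0,"dy": 0,"dz": 0,"roll": 0,"gripper": 4.5},{"dx": 0,"dy": 0,"dz": 0,"roll": 0,"gripper": 4.5},{"dx": 0,"dy": 0,"dz": 0,"roll": 0,"gripper": 4.5}])

```text
clock: 12.05
tool_pos: [605.1, -55.2, 13.4]
ee_rot: [-90.0, 0.0, -101.6]
force: [-1.4, -0.4, -0.5]
finger_gap: 0.481
```

Request:
drive_tool(motion=[{"dx": 0,"dy": -0.5,"dz": 0,"roll": 0,"gripper": 4.5},{"dx": 0,"dy": -1,"dz": 0,"roll": 0,"gripper": 4.5},{"dx": 0,"dy": -2,"dz": 0,"roll": 0,"gripper": 4.5},{"dx": 0,"dy": -3,"dz": 0,"roll": 0,"gripper": 4.5},{"dx": 0,"dy": -4,"dz": 0,"roll": 0,"gripper": 4.5},{"dx": 0,"dy": -4,"dz": 0,"roll": 0,"gripper": 4.5},{"dx": 3,"dy": -3,"dz": 0,"roll": 0,"gripper": 4.5},{"dx": 4,"dy": 0,"dz": 0,"roll": 0,"gripper": 4.5},{"dx": 4,"dy": 0,"dz": 0,"roll": 0,"gripper": 4.5},{"dx": 4,"dy": 0,"dz": 0,"roll": 0,"gripper": 4.5}])

```text
clock: 13.05
tool_pos: [574.6, -203.6, 189.8]
ee_rot: [-89.9, -0.0, -101.6]
force: [0.2, -0.6, 0.6]
finger_gap: 0.477
```

Request:
drive_tool(motion=[{"dx": 4,"dy": 0,"dz": 0,"roll": 0,"gripper": 4.5},{"dx": 4,"dy": 0,"dz": 0,"roll": 0,"gripper": 4.5},{"dx": 3,"dy": 0,"dz": -2,"roll": 0,"gripper": 4.5},{"dx": 2,"dy": 0,"dz": -4,"roll": 0,"gripper": 4.5},{"dx": 1,"dy": 0,"dz": -4,"roll": 0,"gripper": 4.5},{"dx": 0,"dy": 0,"dz": 0,"roll": 0,"gripper": 4.5},{"dx": 0,"dy": 0,"dz": 0,"roll": 0,"gripper": 4.5}])

```text
clock: 13.75
tool_pos: [448.9, -319.6, 189.8]
ee_rot: [-89.9, -0.0, -101.6]
force: [1.2, 0.6, 0.5]
finger_gap: 0.477
```

```bash
python3 - <<'E'
from fit import *
im=fit()
b=im[110:240,220:350][...,::-1]; im2,_=shot("scene"); a=im2[180:310,210:340][...,::-1]
cv2.imwrite("pics/near4.png",np.hstack([cv2.resize(i,(400,400),interpolation=cv2.INTER_CUBIC) for i in(a,b)]))
E
```

```text
brick 3448 [201.1 101.9] 78.54 [[619.0, -42.79999923706055], [718.9000244140625, -63.0], [758.9000244140625, 134.10000610351562], [659.0, 154.39999389648438]]
stock 842 [171.9  29.4] 78.89 [[586.0999755859375, -68.5], [614.9000244140625, -74.19999694824219], [648.0, 94.5], [619.2000122070312, 100.0999984741211]]
```

View pics/near4.png

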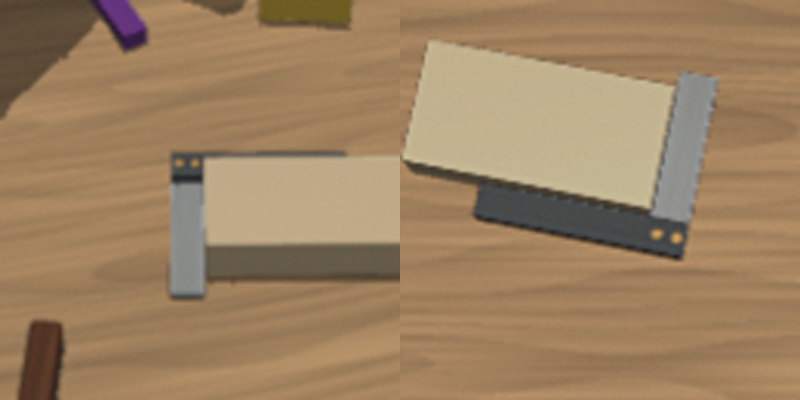

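The scene and top views show the brick's corner home in the square, with the blade along the right end and the stock along the near side. The fit puts origin and corner within about 1 mm and the angle within 0.35°. The brick has moved less than 1 mm, and the arm is clear.

```bash
python3 -c "
from plant import bot
print(bot.close_job())"
```

```text
the job is handed in; nothing more can be done
None
```

The square is lying with its inner corner on the brick's near right-hand corner, stock along the near side and blade along the right-hand end. I handed the job in at about 14 s; no verdict was reported.

I gripped the stock at its root, turned the square about 14° to match the brick, and slid it over the bench. I then pressed the stock and blade home until both resisted (about 12 N and 16 N), let go and moved the arm well clear.

**Last checks (top-camera depth fit after release, good to about 1 mm):**
- **Corner:** the raw fit put the square's origin about 2 mm from the brick corner. Allowing for the slightly oversized outlines, the difference is under 1 mm.
- **Angle:** stock and brick agree to 0.35°, which is about 0.9 mm over the length of the stock.
- **Brick:** it moved less than 1 mm.
- **By eye:** neither view shows a gap at the stock or the blade. I did not measure the gap at the blade's far end.
- **Bystanders:** I did not re-measure the plate, pad and block; the gripper never worked near them.

No check failed. My first move call was refused because its rows were incomplete, and it moved nothing.

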